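# Demould a cast display hanger and hang it on the curing rail

### The arm

A 6-joint arm with a two-finger parallel gripper is mounted at the origin on the work surface. World frame = base frame: x ahead of the robot, y to its left, z up, the work surface at z = 0. Lengths are in m, angles in rad, forces in N, time in s.
With the tool pointing down it reaches from about 0.2 to 0.875 m from the base axis. Payload 3.4 kg.
Tool frame: the origin (TCP) lies on the mounting face of the last link; the fingertips stand 199 mm ahead of it and the grasp point (between the pads) lies r.hold_point_z ahead of it (r.hold_point_z is the distance from the TCP to the grasp point, in m); x points along the fingers, z is the direction in which the jaws open and shut, and the axes are right-handed (so a half turn about x gives the same grasp; the last joint's range is limited). The gripper opens to 94 mm and grips with 3 to 60 N. Pads are 16 mm wide; open, the fingers measure 119 mm over their backs; the gripper's body (75 mm by 177 mm) begins 78 mm behind the grasp point.
Start: joints at [1.163, 0.276, 1.505, -0, 1.361, -0.121], TCP at [0.163, 0.552, 0.405] pointing down, gripper open.
Joint ranges: [-2.89, 2.89], [-0.75, 2.08], [0.22, 2.7], [-1.18, 4.32], [0.11, 2.71], [-2.7, 2.7]. Speed limits (rad/s): [2.57, 2.57, 3.14, 3.14, 3.14, 3.14].

### API

Orientations are given as a unit quaternion [w, x, y, z].
In Python, from plant import r gives the robot as it stands.
- The arm moves only by the tool jog_arm, never from a script. Its argument "steps" is a list of rows, each a list of 7 numbers: the shift along the tool's x, y, z in units of 25 mm (1.0 is 25 mm), then the turn, a rotation vector about the tool's x, y, z in units of 5 degrees (1.0 is 5 degrees), then the closure in counts, from 0 (fully open) to 255 (shut). A call has 1 to 20 rows; each row shifts and turns the commanded pose from where the row before left it, along the tool's axes as they then stand; what a row does not reach is not made up. A row lasts 1/12 s, in which the tool goes at most 41.7 mm and 7.16 degrees, less where a joint would pass 70% of its speed; a pose out of reach is approached as far as the arm can. A call is refused whole if a number of a shift passes 1 or a number of a turn 1, either way. A call with a gripper value outside its range is refused whole. The fingers move at their own pace and stop on an object; the grip force is fixed at half the most. Time passes only in rows, so rows that do not move let the fingers close. It gives the time, the measured TCP pose, the force and the opening at its end, in the units of the state.
- r.state(): the state, without advancing time (a new reading comes with each control period).
- r.camera(name): name is "scene" or "top" or "wrist"; returns (picture, depth): 384x512x3 uint8, red, green, blue; 384x512 float32, m along the optical axis (not along the pixel's ray), 0 where there is no reading.
- r.get_calibration(name): a dict with "intrinsics" (3x3 intrinsics, pixels), "dist" ([k1, k2, p1, p2, k3] as OpenCV has them; the pictures are not rectified), "world_from_camera" (4x4, takes a point from camera to world coordinates). Camera axes: x right, y up, looking along -z (the intrinsics and any distortion apply to the point x, -y, -z); pixel columns grow to the right and rows downward; lengths in m; the calibration is good to about 2 mm. A picture is of the moment at which its call begins: read the wrist's pose just before it. get_calibration takes no time and is no camera call; for the wrist camera it gives the pose at the moment of the call.
- r.sign_off(): hands the job in, once; it reports no verdict.
Trained networks look in the newest picture that a camera, given by its name, has taken for a name from the list of things; names that differ only in an ending like _2 or _b are one class to them, and where a whole thing is asked for, a point or a joint stands for the part that bears it (a point fixed in the world has none). Each returns a list of dicts, best first, with "score" (0 to 1); they miss things now and then, are a little off and sometimes report something else, mostly with a low value. They report only what shows in the picture. A call takes as long as a camera call. They do not tell look-alikes from the thing itself.
- r.look_for(target, camera): "xyz" ([x, y, z] in m, in world coordinates, good to about 4 mm: the middle of the surface that is visible of it).
The state is a dict: "time": time; "joint_positions": joint angles; "joint_vel": joint speeds; "effort": joint torques, N m; "eef_pos": TCP position; "ee_rot": TCP orientation; "ft_force": force on the tool from outside, world axes, zero at the start; "torque": the same for the moment, N m; "grip_width": opening from 0.0 (shut) to 1.0 (fully open).
Only numpy, scipy, OpenCV 4.12 (cv2) and the standard library are available. Lean on these libraries where they do the work, as an engineer would, in place of code of your own. Each camera call takes 0.05 s, during which the arm holds its last target. There are 200 camera calls.

### The job

Pull the mould's sliding keeper fully open, lift the cast frame hanger out of the mould, and hook it onto the curing rack's rail above the rubber pad. Slide it along the rail, without lifting it off, until it hangs freely centred over the steel pointer; then push the keeper fully home again. Leave everything else, including the round tag already on the rail, where it is.

Things in the scene. Friction and masses are not known exactly. Their poses are not given: they have to be found in the camera images.
- hanger: White cast resin hanger, 70 g, flat, 10 mm thick (y), 152 mm tall; starts upright in the mould's cavity, axes as the mould's. Origin: centre of its underside, z up. Lower part: a window frame 80 mm wide (x), z 0 to 60 mm. Above it a hook, open on its +x side: a stem (x -20 to -10 mm) from the frame up to a crown (z 106 to 116 mm), topped by a finger tab (z 116 to 152 mm).
- hanger_grip (a point): Where to grip the hanger: in the finger tab, on the hanger's z axis, 137 mm above its underside. The tab is 24 mm (x) by 12 mm (y) by 36 mm tall; pinch its 12 mm thickness along the hanger's y.
- hanger_seat (a point): Middle of the crown's underside, 106 mm above the hanger's underside, 31 mm below hanger_grip: it rests on the rail's flat top when hung.
- hanger_lip (a point): Lower end of the hook's lip, which hangs from the crown at hanger x 10 to 18 mm down to 90 mm above the underside (16 mm below hanger_seat). Between the lip and the frame's top is a 30 mm high opening through which the rail enters; lip and stem stand 20 mm apart inside.
- mould: Fixed aluminium mould block, 170 mm (x -60 to 110 mm) by 70 mm (y) by 65 mm tall. Origin: under the centre of its cavity, an upright slot 84 by 14 mm, open at the top, floor at z 5 mm. The hanger's frame stands in it, its top flush with the block's; hook and tab stick out above. The keeper lies on top at the +x end.
- keeper (a joint): Sliding steel keeper on top of the mould, in m: 0 = fully home, its tongue over the shoulder of the hanger's frame (which cannot be lifted then); 0.045 = fully open. It opens along the mould's +x axis against 2 to 3 N of friction and stays where it is left. It starts within 4 mm of home.
- keeper_grip (a point): In the keeper's upright black knob (16 mm x by 14 mm y by 37 mm tall; its top is 15 mm above this point). With the keeper home it is 85 mm along the mould's +x from the mould's origin, 94 mm above the table; it moves with the keeper. Low steel guides (tops 73 mm above the table) flank the knob's foot.
- rack: Fixed curing rack: plywood base 120 (x) by 430 (y) by 15 mm, a post at each end (y -200, +200 mm, no higher than the rail), and a square steel rail, 12 by 12 mm, along the rack's y above the base's centre line, flat top at z 180 mm. Origin: centre of the base's underside. A hung hanger lies across the rail, its y along the rack's y.
- rack_load (a point): On top of the rail above the middle of the black rubber pad, which marks the loading section at the rail's +y end (rack y = 130 mm, z = 180 mm). The pad lies on the base, 100 by 100 mm (rack y 80 to 180 mm), top 18 mm above the table. The rest of the rail is for sliding only.
- pointer: Steel pointer on the rack's base under the rail: a bar 90 mm (x) by 24 mm (y) with an upright 6 mm thick fin along its middle, 26 mm tall in all; axes as the rack's, fixed. Origin: centre of its underside, 15 mm above the table, straight below the rail. The mark: the hanger's middle should be above the fin.
- round_tag: A finished white resin tag that hangs on the rail near its -y end: a round disc of 62 mm with the same hook and finger tab as the hanger. Bystander. Origin 106 mm below the rail's top.
- bottle: Bystander: amber bottle, 66 mm diameter, 150 mm tall. Origin: centre of its underside.
- cards: Bystander: stack of cards, 105 by 75 by 30 mm. Origin: centre of its underside.
- tape: Bystander: cardboard roll lying flat, 84 mm diameter, 24 mm tall. Origin: centre of its underside.
- spatula: Bystander: spatula lying flat on the table, origin on its underside.
- mug: Bystander: white mug, 80 mm diameter, 90 mm tall. Origin: centre of its underside.
- jar: Bystander: small jar, 56 mm diameter, 60 mm tall. Origin: centre of its underside.
Things that resemble listed ones, but are neither listed nor needed, are in the scene too. Leave any orange or red look-alike of the hanger alone.

How it is judged:
On the way, in this order (a step that is already met when the one before it is completed fails the run):
1. the keeper is pulled open (at least 38 mm of its 45 mm) (value of joint keeper above 0.038 m), for 0.1 s.
2. the hanger is lifted clear of the mould (z of hanger in the frame of mould above 0.07 m), for 0.1 s.
3. the hanger is hooked on the rail above the rubber pad (x of hanger_seat in the frame of rack between -0.012 and 0.012 m and z of hanger_seat in the frame of rack between 0.174 and 0.186 m and y of hanger_seat in the frame of rack between 0.08 and 0.18 m), for 0.2 s.
4. the hanger hangs on the rail over the pointer, within 10 mm (x of hanger_seat in the frame of rack between -0.012 and 0.012 m and z of hanger_seat in the frame of rack between 0.174 and 0.186 m and y of hanger_seat in the frame of pointer between -0.01 and 0.01 m), for 0.2 s.
5. the keeper is pushed home (within 4 mm) (value of joint keeper below 0.004 m), for 0.1 s.
At the end, for the whole second after the job is handed in: The hanger hangs at rest by its crown on the rail (crown within 6 mm of the rail's top in height and 12 mm across), across the rail within 20 degrees, upright within 8 degrees, its middle within 10 mm of the pointer along the rail; the keeper is within 4 mm of fully home (all of step 4 and angle between hanger's own z axis and vertical below 0.15 rad and angle between the y axis of hanger and the y axis of rack, either way round below 0.35 rad and linear speed of hanger below 0.03 m/s and value of joint keeper below 0.004 m); the robot touches nothing.
It fails at once if off the loading section, the hanger is lifted off the rail or put onto it there (crown 12 to 70 mm above the rail's top, within 30 mm of the rail, more than 20 mm past the pad) (x of hanger_seat in the frame of rack between -0.03 and 0.03 m and y of hanger_seat in the frame of rack between -0.2 and 0.06 m and z of hanger_seat in the frame of rack between 0.192 and 0.25 m).
It fails at once if the round tag on the rail is moved by more than 25 mm (distance of round_tag from where it was at the start of the episode above 0.025 m).
It fails at once if a bystander on the table (bottle, cards, roll, spatula, mug or jar) is moved by more than 25 mm (distance of any of bottle, cards, tape, spatula, mug, jar from where it was at the start of the episode above 0.025 m).
It also fails if it takes over 58 s, if anything falls off the work surface, if the arm or the gripper's body presses on something with over 40 N, if the wrist force passes 120 N, or if a joint passes its speed limit or range.

## Working session

There is one attempt and no reset: what is moved stays moved. The work goes in short steps, Python scripts to look and compute and a tool call to move; the robot and the scene stay as the last step left them, time stands still between calls to the robot, and variables do not carry over. Pictures are saved under pics/ and viewed, about 8 in all and at most 12, crops included, and the job is handed in when it is done.

Besides the shell and the picture viewer there is one more tool, called as name(argument=value, ...) on one line, values as JSON. jog_arm: Moves the arm, as the interface text tells. Its arguments: {"type":"object","properties":{"steps":{"type":"array","items":{"type":"array","items":{"type":"number"}}}},"required":["steps"]}

```bash
ls; mkdir -p pics
cat > h.py <<'E'
import numpy as np, cv2
from plant import r
def snap(cam,name,scale=1.5,crop=None):
    s=r.state(); c=r.get_calibration(cam); p,d=r.camera(cam)
    np.savez(''+cam+'.npz',p=p,d=d,K=c['intrinsics'],D=c['dist'],T=c['world_from_camera'])
    q=p if crop is None else p[crop[1]:crop[3],crop[0]:crop[2]]
    cv2.imwrite('pics/'+name+'.png',cv2.resize(q,None,fx=scale,fy=scale,interpolation=cv2.INTER_CUBIC)[:,:,::-1])
    return p,d
def cloud(cam):
    z=np.load(''+cam+'.npz'); d=z['d']; h,w=d.shape
    v,u=np.mgrid[:h,:w]; uv=np.stack([u,v],-1).reshape(-1,1,2).astype(float)
    n=cv2.undistortPoints(uv,z['K'],z['D']).reshape(h,w,2)
    P=np.stack([n[...,0]*d,-n[...,1]*d,-d,np.ones_like(d)],-1)@z['T'].T
    X=P[...,:3]; X[d==0]=np.nan
    return X,z['p']
def proj(cam,X):
    z=np.load(''+cam+'.npz'); c=(np.c_[X,np.ones(len(X))]@np.linalg.inv(z['T']).T)[:,:3]*[1,-1,-1]
    return cv2.projectPoints(c,np.zeros(3),np.zeros(3),z['K'],z['D'])[0].reshape(-1,2)
E
python3 - <<'E'
from h import *
print(r.hold_point_z, r.state())
snap('top','top1');snap('scene','scene1')
for n in ['hanger','hanger_grip','mould','keeper','keeper_grip','rack','rack_load','pointer','round_tag','bottle','cards','tape','spatula','mug','jar']:
  for c in ['top','scene']:
    try: print(n,c,[(np.round(x['xyz'],3).tolist(),round(x['score'],2)) for x in r.look_for(n,c)[:3]])
    except Exception as e: print(n,c,e)
E
```

```text
pics
0.1804 {'time': 0.0, 'joint_positions': array([ 1.16299818e+00,  2.76612732e-01,  1.50611231e+00, -3.50128841e-06,
        1.36068578e+00, -1.20992312e-01]), 'joint_vel': array([-0.00077488,  0.00019624, -0.00226863, -0.00201862,  0.0011908 ,
       -0.00087291]), 'effort': array([-3.01924911e-04, -4.04569495e+01, -2.37227404e+01,  7.00769015e-02,
        3.46765830e-02, -1.24867097e-04]), 'eef_pos': array([0.16258399, 0.55132858, 0.4038026 ]), 'ee_rot': array([ 0.56576635, -0.42373279,  0.5668802 ,  0.42309076]), 'ft_force': array([ 0.49261643, -0.81173857, -0.30646563]), 'torque': array([-0.04136039,  0.02383738,  0.00058077]), 'grip_width': 0.9949341997812473}
hanger top [([0.286, 0.372, 0.057], 0.89), ([0.446, 0.443, 0.057], 0.81), ([0.436, 0.295, 0.115], 0.62)]
hanger scene [([0.457, 0.446, 0.058], 0.77), ([0.437, 0.293, 0.115], 0.73), ([0.289, 0.376, 0.064], 0.62)]
hanger_grip top [([0.432, 0.294, 0.118], 0.76), ([0.289, 0.374, 0.06], 0.73), ([0.447, 0.446, 0.057], 0.66)]
hanger_grip scene [([0.449, 0.444, 0.059], 0.76), ([0.288, 0.374, 0.064], 0.67), ([0.442, 0.297, 0.114
[... 707 characters left out ...]
[0.617, -0.343, 0.162], 0.8)]
bottle top [([0.278, 0.237, 0.099], 0.9)]
bottle scene [([0.299, 0.231, 0.079], 0.88)]
cards top [([0.368, -0.033, 0.029], 0.91)]
cards scene [([0.367, -0.052, 0.032], 0.67), ([0.599, -0.206, 0.013], 0.55)]
tape top [([0.734, 0.175, 0.022], 0.77), ([0.571, -0.142, 0.015], 0.15)]
tape scene [([0.726, 0.17, 0.014], 0.69)]
spatula top [([0.364, -0.268, 0.002], 0.88)]
spatula scene [([0.377, -0.272, 0.003], 0.96), ([0.728, 0.169, 0.013], 0.55), ([0.487, 0.285, 0.053], 0.21)]
mug top [([0.34, -0.412, 0.042], 0.73)]
mug scene []
jar top [([0.356, 0.11, 0.057], 0.78), ([0.465, 0.298, 0.066], 0.39), ([0.732, 0.174, 0.02], 0.33)]
jar scene [([0.372, 0.096, 0.039], 0.73)]
```

View pics/top1.png

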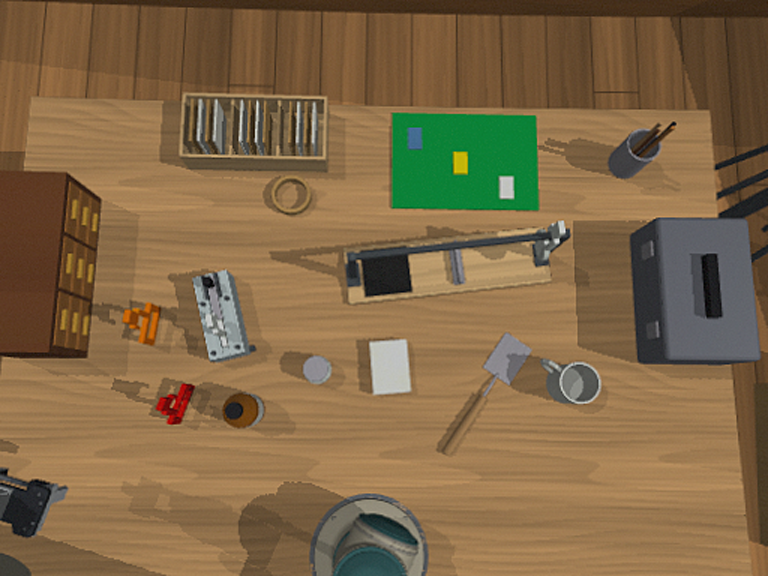

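View pics/scene1.png

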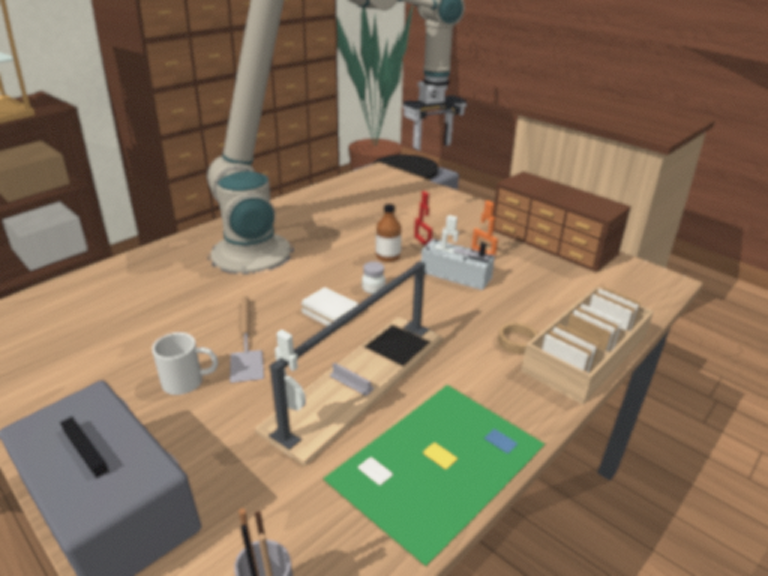

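The top view shows the mould at (220,315) with its knob at (208,283), so mould +x is roughly world +x. It also shows the rack, with the pad at (387,275) and the pointer at (456,266), and the tag near (545,240). Red and orange look-alikes stand beside the mould. Next I'll fit the rectangles from the depth data.

Run:
```python
from h import *
from scipy.spatial.transform import Rotation as R
for cam in ['top','scene']:
    X,p=cloud(cam); x,y,z=X[...,0],X[...,1],X[...,2]
    def box(m,n):
        P=X[m][:,:2]
        if len(P)<8: print(cam,n,len(P)); return
        b=cv2.minAreaRect((P*1000).astype(np.float32)); print(cam,n,len(P),np.round(b[0],1),np.round(b[1],1),round(b[2],1),'z',np.round(np.median(z[m]),4),'mean',np.round(P.mean(0)*1000,1))
    reg=(abs(x-.47)<.13)&(abs(y-.3)<.08)
    box(reg&(z>.055)&(z<.07),'mouldtop'); box(reg&(z>.04),'mouldall')
    box(reg&(z>.085)&(x>.47),'knob'); box(reg&(z>.085)&(x<.47),'tab'); box(reg&(z>.12)&(x<.47),'tabtop')
    rr=(x>.48)&(x<.7)&(y>-.45)&(y<.02)
    box(rr&(z>.009)&(z<.021),'base'); box(rr&(z>.17)&(z<.187),'rail'); box(rr&(z>.19),'tagtab')
    dark=(p.max(-1)<45)
    box(rr&(z>.01)&(z<.025)&dark,'pad'); box(rr&(z>.0235)&(z<.05)&(y>-.3)&(y<-.14),'pointer')
    m=rr&(z>.17)&(z<.187)
    P=X[m]; 
    if len(P): 
        k=P[(P[:,1]>-.3)&(P[:,1]<-.05)]; print('railfit',np.polyfit(k[:,1],k[:,0],1),len(k))
s=r.state(); print(R.from_quat(np.roll(s['ee_rot'],-1)).as_matrix().round(3))
c=r.get_calibration('wrist'); T=np.eye(4);T[:3,:3]=R.from_quat(np.roll(s['ee_rot'],-1)).as_matrix();T[:3,3]=s['eef_pos'];print((np.linalg.inv(T)@c['world_from_camera']).round(3),c['intrinsics'])
```

```text
top mouldtop 1044 [464.4 304.6] [173.2  71.1] 14.9 z 0.0645 mean [455.8 299.8]
top mouldall 1451 [464.4 304.6] [173.2  71.1] 14.9 z 0.0654 mean [461.3 300.4]
top knob 41 [524.5 319.3] [15.8 13.1] 7.6 z 0.1071 mean [523.6 318.7]
top tab 107 [439.  297.9] [41.2 13.2] 13.2 z 0.1423 mean [436.6 295. ]
top tabtop 81 [438.6 297.8] [39.8 13.2] 13.2 z 0.1528 mean [438.3 295.7]
top base 3609 [ 588.3 -184.7] [122.2 421.3] 6.9 z 0.0153 mean [ 577.9 -172.4]
top rail 684 [ 591.  -171.5] [ 36.9 387.3] 4.8 z 0.1791 mean [ 585.1 -168.9]
top tagtab 88 [ 604.1 -333.6] [28.  13.3] 1.5 z 0.22 mean [ 603.7 -332.2]
top pad 746 [ 576.6 -163.4] [ 79.8 363.9] 7.4 z 0.0175 mean [559.1 -30.9]
top pointer 96 [ 585.9 -175.6] [86.9 22.4] 0.0 z 0.0387 mean [ 579.7 -177.8]
railfit [-0.12387567  0.56438578] 454
scene mouldtop 379 [464.1 304.5] [172.2  79. ] 12.8 z 0.0671 mean [462.8 289.1]
scene mouldall 866 [464.3 304.3] [172.7  79.4] 12.8 z 0.068 mean [469.5 292.3]
scene knob 34 [524.5 318.7] [15.2 14.5] 18.1 z 0.0998 mean [524.8 317.4]
scene tab 131 [438.6 296.4] [40.5 17.8] 19.0 z 0.1244 mean [439.6 295.7]
scene tabtop 80 [438.8 296.5] [37.9 17.8] 19.0 z 0.1374 mean [441.5 295.7]
scene base 3405 [ 584.2 -173.7] [124.1 400.1] 6.8 z 0.0166 mean [ 596.2 -198.2]
scene rail 757 [ 590.1 -173.1] [ 39.3 387.1] 4.8 z 0.1809 mean [ 590.6 -202.6]
scene tagtab 166 [ 605.5 -336.1] [36.3 13.5] 16.7 z 0.2115 mean [ 608.5 -336.5]
scene pad 338 [568.2 -31.3] [83.1 81.8] 6.3 z 0.0201 mean [568.  -30.3]
scene pointer 191 [ 586.4 -180.7] [91.8 20.4] 11.2 z 0.0353 mean [ 587.2 -179.4]
railfit [-0.12555095  0.5651827 ] 476
[[ 0.    -0.959  0.283]
 [ 0.     0.283  0.959]
 [-1.    -0.     0.   ]]
[[ 0.001  0.283 -0.959  0.02 ]
 [-0.001  0.959  0.283  0.083]
 [ 1.     0.     0.001  0.   ]
 [ 0.     0.     0.     1.   ]] [[268.10886332   0.         259.495886  ]
 [  0.         268.10886332 193.20277551]
 [  0.           0.           1.        ]]
```

jog_arm(steps=[[0,0,0,-0.88,0,0,0],[0,0,0,-0.88,0,0,0],[0,0,0,-0.88,0,0,0],[0,0,0,-0.88,0,0,0],[0,0,0,-0.88,0,0,0],[0,0,0,-0.88,0,0,0],[0,0,0,-0.88,0,0,0]])

```text
time: 2.18
eef_pos: [0.1627, 0.5515, 0.4047]
ee_rot: [0.433, -0.559, 0.432, 0.559]
ft_force: [0.4, -0.6, 0.1]
grip_width: 1.0
```

jog_arm(steps=[[0,-0.83,-0.9,0,0,0,0],[0,-0.83,-0.9,0,0,0,0],[0,-0.83,-0.9,0,0,0,0],[0,-0.83,-0.9,0,0,0,0],[0,-0.83,-0.9,0,0,0,0],[0,-0.83,-0.9,0,0,0,0],[0,-0.83,-0.9,0,0,0,0],[0,-0.83,-0.9,0,0,0,0],[0,-0.83,-0.9,0,0,0,0],[0,-0.83,-0.9,0,0,0,0],[0,-0.83,-0.9,0,0,0,0],[0,-0.83,-0.9,0,0,0,0],[0,-0.83,-0.9,0,0,0,0],[0,-0.83,-0.9,0,0,0,0],[0,0,0,0,0,0,0],[0,0,0,0,0,0,0]])

```text
time: 3.52
eef_pos: [0.5234, 0.3175, 0.4042]
ee_rot: [0.434, -0.558, 0.434, 0.558]
ft_force: [0.4, 0.4, -0.6]
grip_width: 1.0
```

```bash
cat >> h.py <<'E'
from scipy.spatial.transform import Rotation as Rot
def plan(gp,yaw):
    "grasp point target, jaw axis z = y axis at yaw(deg): print offset in a tool frame at the present yaw, units"
    s=r.state(); M=Rot.from_quat(np.roll(s['ee_rot'],-1)).as_matrix()
    g=s['eef_pos']+M[:,0]*r.hold_point_z
    ya=np.degrees(np.arctan2(-M[0,2],M[1,2]))
    print('t',round(s['time'],2),'grasp',g.round(4),'yaw',round(ya,2),'toolx',M[:,0].round(4),'F',s['ft_force'].round(1),'w',round(s['grip_width'],3))
    d=np.array(gp)-g
    print(' shift units tool',(M.T@d/.025).round(2),'in target frame',(np.array([[0,0,-1],[-np.cos(np.radians(yaw)),-np.sin(np.radians(yaw)),0],[-np.sin(np.radians(yaw)),np.cos(np.radians(yaw)),0]])@d/.025).round(2),'turn x units',round((ya-yaw)/5,2))
E
python3 - <<'E'
from h import *
plan([.5244,.319,.098],14.5)
snap('wrist','w1')
X,p=cloud('wrist');x,y,z=X[...,0],X[...,1],X[...,2]
reg=(abs(x-.47)<.13)&(abs(y-.3)<.08)
def box(m,n):
    P=X[m][:,:2]
    if len(P)<8: print(n,len(P)); return
    b=cv2.minAreaRect((P*1000).astype(np.float32)); print(n,len(P),np.round(b[0],1),np.round(b[1],1),round(b[2],1),'z',np.round(np.median(z[m]),4))
box(reg&(z>.058)&(z<.068),'mouldtop')
box(reg&(z>.1)&(z<.115)&(x>.49),'knobtop'); box(reg&(z>.125)&(z<.165)&(x<.5),'tab');box(reg&(z>.153)&(z<.165)&(x<.5),'tabtop')
E
```

```text
t 3.52 grasp [0.5233 0.3175 0.2238] yaw 14.21 toolx [-7.e-04  0.e+00 -1.e+00] F [ 0.4  0.4 -0.6] w 1.0
 shift units tool [ 5.03 -0.06  0.05] in target frame [ 5.03 -0.06  0.05] turn x units -0.06
mouldtop 6581 [463.7 305. ] [171.   70.5] 15.1 z 0.0653
knobtop 202 [523.2 320.4] [15.8 13.1] 14.1 z 0.1092
tab 450 [439.7 298.6] [23.8 11.6] 14.2 z 0.1569
tabtop 450 [439.7 298.6] [23.8 11.6] 14.2 z 0.1569
```

View pics/w1.png

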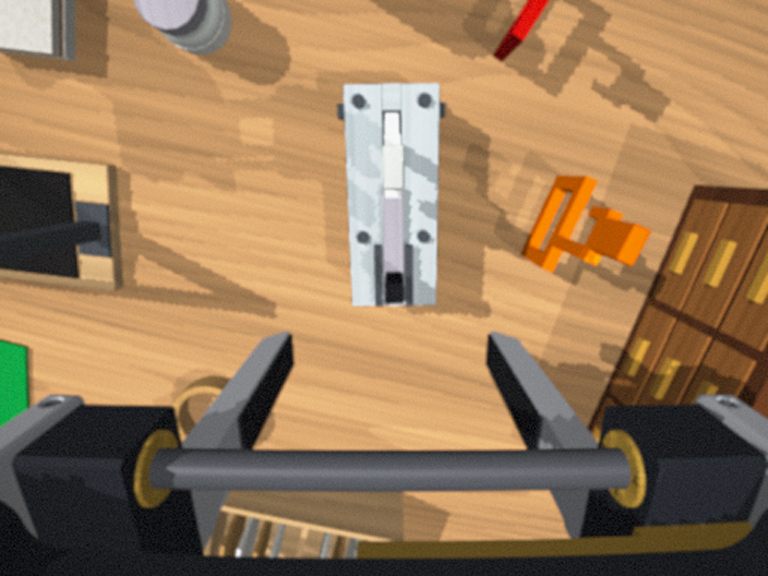

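The wrist picture shows the mould top spanning (345–438, 85–305), the white tab at (392,165), the knob at (394,288), and open fingers clear of everything. The measured heights match (tab top 0.157, knob top 0.109). Next I descend onto the knob and grip it.

jog_arm(steps=[[0.84,-0.03,0.11,-0.06,0,0,0],[0.84,0,0,0,0,0,0],[0.84,0,0,0,0,0,0],[0.84,0,0,0,0,0,0],[0.84,0,0,0,0,0,0],[0.84,0,0,0,0,0,0],[0,0,0,0,0,0,255],[0,0,0,0,0,0,255],[0,0,0,0,0,0,255],[0,0,0,0,0,0,255],[0,0,0,0,0,0,255],[0,0,0,0,0,0,255],[0,0,0,0,0,0,255],[0,0,0,0,0,0,255],[0,0,0,0,0,0,255]])

```text
time: 4.82
eef_pos: [0.5224, 0.3213, 0.2789]
ee_rot: [-0.432, 0.56, -0.432, -0.56]
ft_force: [0.2, -0.6, -0.7]
grip_width: 0.399
```

jog_arm(steps=[[0,0,0,0,0,0,255],[0,0,0,0,0,0,255],[0,0,0,0,0,0,255],[0,0,0,0,0,0,255],[0,0,0,0,0,0,255],[0,0,0,0,0,0,255],[0,-0.25,0,0,0,0,255],[0,-0.25,0,0,0,0,255],[0,-0.25,0,0,0,0,255],[0,-0.25,0,0,0,0,255],[0,-0.25,0,0,0,0,255],[0,-0.25,0,0,0,0,255],[0,-0.22,0,0,0,0,255],[0,0,0,0,0,0,255],[0,0,0,0,0,0,255]])

```text
time: 6.07
eef_pos: [0.5646, 0.3321, 0.2786]
ee_rot: [-0.432, 0.56, -0.432, -0.56]
ft_force: [0.2, -4.5, 1.9]
grip_width: 0.147
```

jog_arm(steps=[[0,0,0,0,0,0,110],[0,0,0,0,0,0,110],[0,0,0,0,0,0,110],[0,0,0,0,0,0,110],[-0.5,0,0,0,0,0,110],[-0.9,0,0,0,0,0,110],[-0.9,0,0,0,0,0,110],[-0.9,0,0,0,0,0,110],[-0.7,0.2,0,0,0,0,110],[0,0.7,0,0,0,0,110],[0,0.7,0,0,0,0,110],[0,0.7,0,0,0,0,110],[0,0.7,0,0,0,0,110],[0,0.7,0,0,0,0,110],[0,0.7,0,0,0,0,110],[0,0.6,-0.05,0,0,0,110],[0,0.17,0,0,0,0,110],[0,0,0,0,0,0,110]])

```text
time: 7.57
eef_pos: [0.4384, 0.2984, 0.3767]
ee_rot: [0.432, -0.56, 0.432, 0.56]
ft_force: [-0.2, -0.5, 0.6]
grip_width: 0.572
```

Run:
```python
from h import *
plan([.4397,.2986,.143],14.5)
snap('top','x')
for cam in ['top']:
    X,p=cloud(cam);x,y,z=X[...,0],X[...,1],X[...,2]
    m=(abs(x-.56)<.06)&(abs(y-.33)<.05)&(z>.085)&(z<.12)
    print(m.sum(),np.nanmean(X[m],0), cv2.minAreaRect((X[m][:,:2]*1000).astype(np.float32)) if m.sum()>5 else '')
snap('scene','s2',3,(250,130,360,220))
X,p=cloud('scene');x,y,z=X[...,0],X[...,1],X[...,2]
m=(abs(x-.56)<.06)&(abs(y-.33)<.05)&(z>.085)&(z<.12)
print(m.sum(),np.nanmean(X[m],0), cv2.minAreaRect((X[m][:,:2]*1000).astype(np.float32)) if m.sum()>5 else '')
```

```text
t 7.57 grasp [0.4385 0.2986 0.1963] yaw 14.69 toolx [ 7.e-04  1.e-03 -1.e+00] F [-0.2 -0.5  0.6] w 0.572
 shift units tool [ 2.13 -0.05 -0.01] in target frame [ 2.13 -0.05 -0.01] turn x units 0.04
40 [0.56512666 0.32969653 0.10425856] ((565.5938110351562, 329.8731689453125), (16.300533294677734, 13.709944725036621), 6.0056257247924805)
38 [0.56484065 0.32652343 0.10061135] ((564.386962890625, 328.3185119628906), (15.917428016662598, 15.096609115600586), 14.603086471557617)
```

jog_arm(steps=[[0.7,-0.05,0,0,0,0,110],[0.7,0,0,0,0,0,110],[0.73,0,0,0,0,0,110],[0,0,0,0,0,0,110],[0,0,0,0,0,0,255],[0,0,0,0,0,0,255],[0,0,0,0,0,0,255],[0,0,0,0,0,0,255],[0,0,0,0,0,0,255],[0,0,0,0,0,0,255],[0,0,0,0,0,0,255],[0,0,0,0,0,0,255],[0,0,0,0,0,0,255],[0,0,0,0,0,0,255],[-0.3,0,0,0,0,0,255],[-0.3,0,0,0,0,0,255],[-0.3,0,0,0,0,0,255],[0,0,0,0,0,0,255]])

```text
time: 9.17
eef_pos: [0.4409, 0.2989, 0.3473]
ee_rot: [-0.433, 0.56, -0.431, -0.559]
ft_force: [0.3, 0.3, 0.2]
grip_width: 0.128
```

jog_arm(steps=[[-0.6,0,0,0,0,0,255],[-0.6,0,0,0,0,0,255],[-0.6,0,0,0,0,0,255],[-0.5,0,0,0,0,0,255],[-0.5,0,0,0,0,0,255],[0,0,0,0.74,0,0,255],[0,0,0,0.74,0,0,255],[0,0,0,0,0,0,255],[0,0,0,0,0,0,255]])

```text
time: 9.92
eef_pos: [0.4403, 0.2985, 0.4154]
ee_rot: [0.467, -0.531, 0.467, 0.531]
ft_force: [0.1, 0.7, -1.3]
grip_width: 0.127
```

Run:
```python
from h import *
th=np.radians(7.1); ex=np.array([np.cos(th),np.sin(th),0]); 
L=np.array([.5712,-.055,.237])
plan(L-.085*ex,7.1)
plan(L,7.1)
snap('scene','s3',3,(200,110,450,300))
X,p=cloud('scene');x,y,z=X[...,0],X[...,1],X[...,2]
m=(abs(x-.44)<.09)&(abs(y-.3)<.06)&(z>.085)&(z<.19)
P=X[m];print(len(P),P.min(0),P.max(0))
```

```text
t 9.92 grasp [0.4403 0.2985 0.235 ] yaw 7.36 toolx [-1.e-04  0.e+00 -1.e+00] F [ 0.1  0.7 -1.3] w 0.127
 shift units tool [ -0.08   0.02 -14.68] in target frame [ -0.08  -0.05 -14.68] turn x units 0.05
t 9.92 grasp [0.4403 0.2985 0.235 ] yaw 7.36 toolx [-1.e-04  0.e+00 -1.e+00] F [ 0.1  0.7 -1.3] w 0.127
 shift units tool [ -0.08  -3.38 -14.7 ] in target frame [ -0.08  -3.45 -14.68] turn x units 0.05
248 [0.39715314 0.28577612 0.0981787 ] [0.48229589 0.30995791 0.18899769]
```

View pics/s3.png

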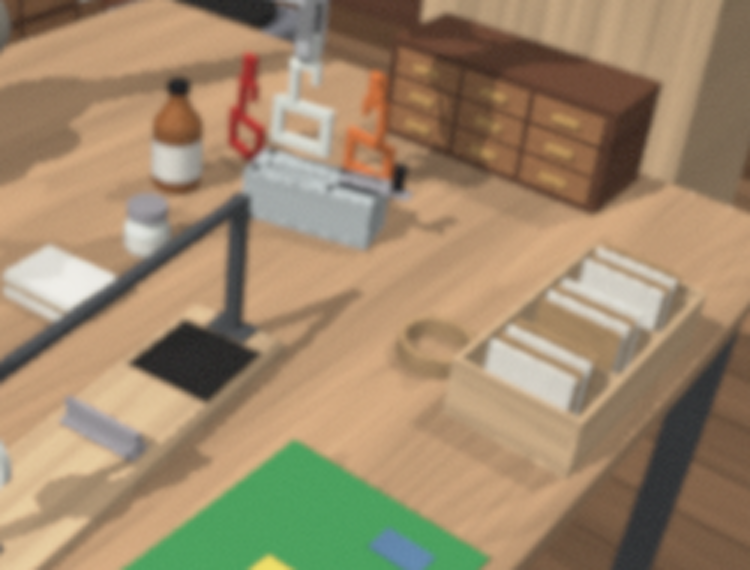

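The hanger at (303,110) in the crop is gripped and clear of the mould. The keeper at (390,180) is open. I'll carry it to a staging spot beside the loading section.

jog_arm(steps=[[-0.08,0,-0.5,0.05,0,0,255],[0,0,-0.9,0,0,0,255],[0,0,-0.9,0,0,0,255],[0,0,-0.9,0,0,0,255],[0,0,-0.9,0,0,0,255],[0,0,-0.9,0,0,0,255],[0,0,-0.9,0,0,0,255],[0,0,-0.9,0,0,0,255],[0,0,-0.9,0,0,0,255],[0,0,-0.9,0,0,0,255],[0,0,-0.9,0,0,0,255],[0,0,-0.9,0,0,0,255],[0,0,-0.9,0,0,0,255],[0,0,-0.9,0,0,0,255],[0,0,-0.9,0,0,0,255],[0,0,-0.9,0,0,0,255],[0,0,-0.7,0,0,0,255],[0,0,0,0,0,0,255],[0,0,0,0,0,0,255],[0,0,0,0,0,0,255]])

```text
time: 11.63
eef_pos: [0.4849, -0.066, 0.4173]
ee_rot: [0.469, -0.529, 0.468, 0.53]
ft_force: [-0.4, 0.2, -2.3]
grip_width: 0.126
```

Run:
```python
from h import *
th=np.radians(7.1); ex=np.array([np.cos(th),np.sin(th),0]); ey=np.array([-np.sin(th),np.cos(th),0])
plan(np.array([.5712,-.055,.237]),7.1)
snap('wrist','w4')
O=np.array([.5712,-.055,0])
def rep(cam):
    X,p=cloud(cam); Q=np.stack([(X-O)@ex,(X-O)@ey,X[...,2]],-1)  # rack-ish frame about load point
    m=(Q[...,2]>.176)&(Q[...,2]<.186)&(abs(Q[...,0])<.02)&(abs(Q[...,1])<.06)
    if m.sum()>10:
        a=Q[m]; print(cam,'railtop',m.sum(),'x',np.percentile(a[:,0],[2,50,98]).round(4),'slope',np.polyfit(a[:,1],a[:,0],1).round(4),'z',np.median(a[:,2]))
    m=(Q[...,2]>.09)&(Q[...,2]<.23)&(Q[...,0]>-.14)&(Q[...,0]<-.025)&(abs(Q[...,1])<.03)
    a=Q[m]; 
    for lo,hi in [(.095,.155),(.16,.186),(.19,.22)]:
        b=a[(a[:,2]>lo)&(a[:,2]<hi)]
        if len(b)>5: print(cam,'hanger z',lo,hi,len(b),'x',np.percentile(b[:,0],[2,50,98]).round(4),'y',np.percentile(b[:,1],[2,50,98]).round(4),'z',b[:,2].min().round(4),b[:,2].max().round(4))
rep('wrist')
snap('scene','s4',3,(200,130,420,320)); rep('scene')
snap('top','t4',4,(215,130,345,220)); rep('top')
```

```text
t 11.63 grasp [ 0.4848 -0.0659  0.2369] yaw 7.0 toolx [-6.e-04  8.e-04 -1.e+00] F [-0.4  0.2 -2.3] w 0.126
 shift units tool [-0.01 -3.48  0.01] in target frame [-0.   -3.48  0.  ] turn x units -0.02
wrist railtop 216 x [-0.0076 -0.0047  0.0007] slope [-0.0083 -0.0042] z 0.1799429552050859
wrist hanger z 0.095 0.155 88 x [-0.1281 -0.1278 -0.1276] y [-0.0047  0.0001  0.0048] z 0.0984 0.1526
wrist hanger z 0.16 0.186 128 x [-0.1252 -0.1079 -0.1074] y [-0.0049 -0.0004  0.0048] z 0.16 0.1859
wrist hanger z 0.19 0.22 327 x [-0.108  -0.1062 -0.097 ] y [-0.0049 -0.0003  0.0049] z 0.1901 0.2199
scene railtop 140 x [-0.0077  0.0007  0.0055] slope [ 0.0029 -0.0001] z 0.18165720780715788
scene hanger z 0.095 0.155 186 x [-0.127  -0.0982 -0.0481] y [-0.0061 -0.003   0.0063] z 0.099 0.155
scene hanger z 0.16 0.186 76 x [-0.125  -0.0991 -0.0515] y [-0.0072 -0.0017  0.0056] z 0.1601 0.1858
scene hanger z 0.19 0.22 90 x [-0.1091 -0.0801 -0.0694] y [-0.0064 -0.0033  0.0044] z 0.1913 0.2196
top hanger z 0.095 0.155 30 x [-0.1259 -0.1175 -0.0895] y [-0.0033  0.0048  0.0062] z 0.0996 0.1547
top hanger z 0.16 0.186 13 x [-0.1238 -0.106  -0.0993] y [-0.0034  0.0015  0.0063] z 0.1609 0.1857
top hanger z 0.19 0.22 14 x [-0.106  -0.1045 -0.1004] y [-0.0033  0.0021  0.0061] z 0.1924 0.2187
```

View pics/s4.png

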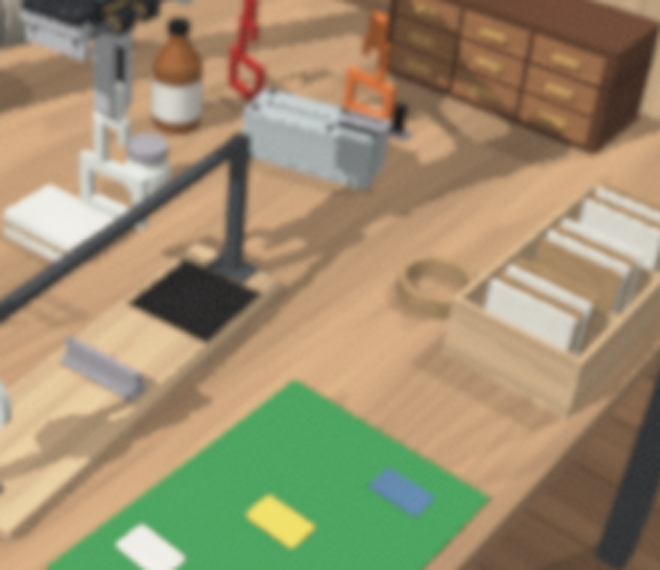

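View pics/w4.png

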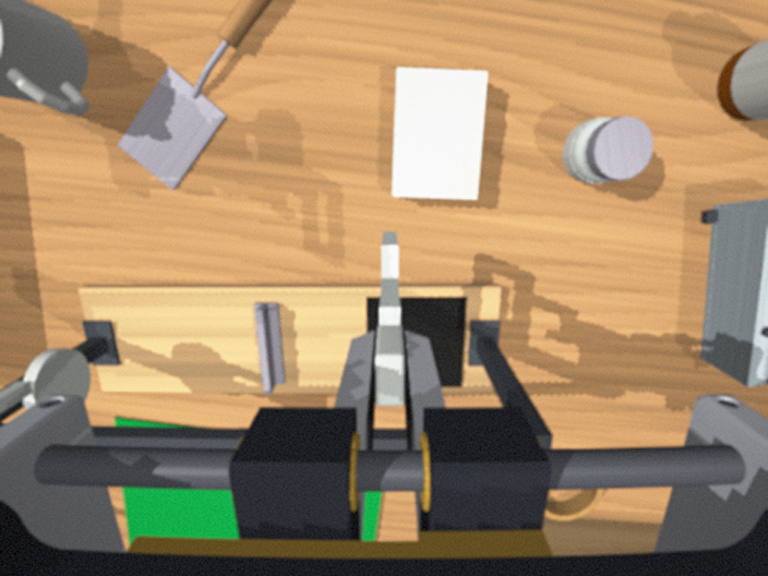

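The scene crop shows the hanger at (110,160), on the robot side of the rail. The wrist view shows it at (390,300), with the pad at (367–467, 298–385) and the pointer at (268,345). I'll compute the pad and pointer positions from the saved wrist cloud.

Run:
```python
from h import *
th=np.radians(7.1); ex=np.array([np.cos(th),np.sin(th),0]); ey=np.array([-np.sin(th),np.cos(th),0]); O=np.array([.5712,-.055,0])
X,p=cloud('wrist'); Q=np.stack([(X-O)@ex,(X-O)@ey,X[...,2]],-1); x,y,z=Q[...,0],Q[...,1],Q[...,2]
m=(p.max(-1)<40)&(abs(z-.018)<.005)&(abs(x)<.06)&(abs(y)<.075)
print('pad',m.sum(),np.percentile(Q[m],[1,50,99],axis=0).round(4))
m=(abs(z-.015)<.006)&(abs(x)<.08)&(abs(y+.13)<.3); print('base',np.percentile(Q[m],[.5,50,99.5],axis=0).round(4))
for lo,hi in [(.02,.037),(.0375,.046)]:
    m=(z>lo)&(z<hi)&(abs(x)<.05)&(abs(y+.12)<.05); print('ptr',m.sum(),np.percentile(Q[m],[2,50,98],axis=0).round(4),np.polyfit(Q[m][:,0],Q[m][:,1],1))
m=(z>.02)&(z<.046)&(abs(x)<.05)&(abs(y+.12)<.05);b=cv2.minAreaRect((Q[m][:,:2]*1000).astype(np.float32));print(b)
```

```text
pad 854 [[-0.048  -0.0202  0.0167]
 [-0.0268  0.0501  0.0183]
 [ 0.0424  0.0734  0.0201]]
base [[-0.0607 -0.3156  0.0116]
 [-0.0145 -0.1389  0.0155]
 [ 0.057   0.1088  0.0206]]
ptr 568 [[-0.0455 -0.1351  0.0202]
 [-0.0066 -0.1199  0.0217]
 [ 0.0407 -0.112   0.0364]] [ 0.01975033 -0.1196344 ]
ptr 262 [[-0.045  -0.1269  0.0378]
 [-0.0065 -0.123   0.0412]
 [ 0.0418 -0.1198  0.0427]] [ 0.01760375 -0.12302521]
((-1.2918853759765625, -123.7903823852539), (24.59105110168457, 89.17155456542969), 89.82600402832031)
```

jog_arm(steps=[[0,-0.5,0,0,0,0,255],[0,-0.5,0,0,0,0,255],[0,-0.5,0,0,0,0,255],[0,-0.5,0,0,0,0,255],[0,-0.5,0,0,0,0,255],[0,-0.5,0,0,0,0,255],[0,-0.45,0,0,0,0,255],[0,0,0,0,0,0,255],[0,0,0,0,0,0,255]])

```text
time: 12.53
eef_pos: [0.5717, -0.0555, 0.4168]
ee_rot: [0.468, -0.529, 0.469, 0.53]
ft_force: [-0.2, -0.3, -1.3]
grip_width: 0.125
```

Run:
```python
from h import *
th=np.radians(7.1); ex=np.array([np.cos(th),np.sin(th),0]); ey=np.array([-np.sin(th),np.cos(th),0]); O=np.array([.5712,-.055,0])
plan(O-.0012*ex+[0,0,.212],7.1)
snap('scene','s5',4,(210,120,360,240))
X,p=cloud('scene');Q=np.stack([(X-O)@ex,(X-O)@ey,X[...,2]],-1); x,y,z=Q[...,0],Q[...,1],Q[...,2]
for lo,hi in [(.095,.155),(.195,.215)]:
    m=(abs(y)<.012)&(abs(x)<.08)&(z>lo)&(z<hi)&(p.min(-1)>120); print(m.sum(),np.percentile(Q[m],[2,50,98],axis=0).round(4))
m=(z>.173)&(z<.186)&(abs(x)<.02)&(y<-.02)&(y>-.1); print('rail',m.sum(),np.percentile(Q[m],[2,50,98],axis=0).round(4))
```

```text
t 12.53 grasp [ 0.5714 -0.0555  0.2364] yaw 7.05 toolx [-1.3e-03  2.0e-04 -1.0e+00] F [-0.2 -0.3 -1.3] w 0.125
 shift units tool [0.98 0.05 0.02] in target frame [0.98 0.06 0.02] turn x units -0.01
222 [[-0.04   -0.0076  0.102 ]
 [ 0.0113 -0.0038  0.1135]
 [ 0.0392  0.0043  0.1539]]
60 [[-0.0212 -0.0074  0.1964]
 [-0.003  -0.0038  0.2074]
 [ 0.0173  0.0039  0.2145]]
rail 123 [[-0.0076 -0.0982  0.1739]
 [ 0.0022 -0.0598  0.1814]
 [ 0.0062 -0.0214  0.1839]]
```

View pics/s5.png

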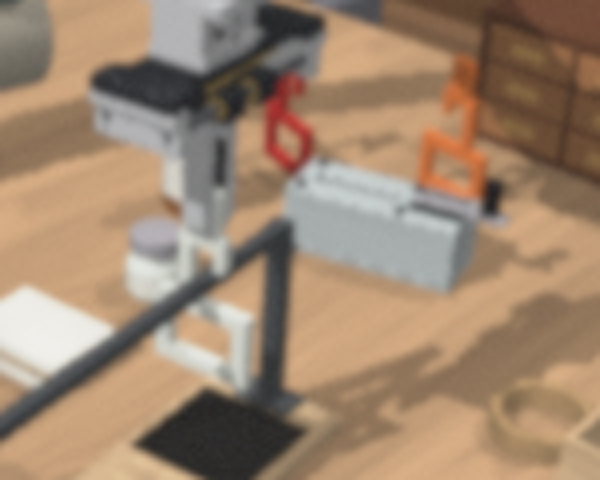

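The rail passes through the hook opening (about (205,275)) and sits centred in it. I'll lower the hanger, taking the last part slowly.

jog_arm(steps=[[0.3,0.02,0,0,0,0,255],[0.3,0,0,0,0,0,255],[0.2,0,0,0,0,0,255],[0.1,0,0,0,0,0,255],[0,0,0,0,0,0,255],[0,0,0,0,0,0,255]])

```text
time: 13.08
eef_pos: [0.5703, -0.0558, 0.3948]
ee_rot: [0.469, -0.53, 0.469, 0.53]
ft_force: [-0.0, -0.4, -0.9]
grip_width: 0.126
```

jog_arm(steps=[[0.04,0,0,0,0,0,255],[0.04,0,0,0,0,0,255],[0,0,0,0,0,0,255],[0,0,0,0,0,0,255]])

```text
time: 13.42
eef_pos: [0.5704, -0.0557, 0.393]
ee_rot: [-0.469, 0.53, -0.468, -0.53]
ft_force: [0.1, 0.3, -0.8]
grip_width: 0.129
```

jog_arm(steps=[[0,0,-0.2,0,0,0,255],[0,0,-0.35,0,0,0,255],[0,0,-0.35,0,0,0,255],[0,0,-0.35,0,0,0,255],[0,0,-0.35,0,0,0,255],[0,0,-0.35,0,0,0,255],[0,0,-0.35,0,0,0,255],[0,0,-0.35,0,0,0,255],[0,0,-0.35,0,0,0,255],[0,0,-0.35,0,0,0,255],[0,0,-0.35,0,0,0,255],[0,0,-0.35,0,0,0,255],[0,0,-0.35,0,0,0,255],[0,0,-0.35,0,0,0,255],[0,0,-0.17,0,0,0,255],[0,0,0,0,0,0,255],[0,0,0,0,0,0,255],[0,0,0,0,0,0,255]])

```text
time: 14.92
eef_pos: [0.5854, -0.1775, 0.3929]
ee_rot: [0.469, -0.53, 0.468, 0.53]
ft_force: [0.2, 0.7, -1.4]
grip_width: 0.13
```

```bash
cat > chk.py <<'E'
from h import *
th=np.radians(7.1); ex=np.array([np.cos(th),np.sin(th),0]); ey=np.array([-np.sin(th),np.cos(th),0]); O=np.array([.5712,-.055,0])
plan(O-.0012*ex-.123*ey+[0,0,.2115],7.1)
for cam,crop in [('wrist',None),('scene',(150,150,330,290))]:
    snap(cam,cam+'_%d'%(r.state()['time']*100),1.5 if crop is None else 4,crop)
    X,p=cloud(cam);Q=np.stack([(X-O)@ex,(X-O)@ey,X[...,2]],-1); x,y,z=Q[...,0],Q[...,1],Q[...,2]
    for n,lo,hi in [('frame',.07,.13),('crown',.185,.192),('fin',.0375,.046),('ptr',.022,.045),('all',.05,.23)]:
        m=(abs(y+.123)<.03)&(abs(x)<.06)&(z>lo)&(z<hi)
        if n in('frame','crown','all'): m&=p.min(-1)>110
        if m.sum()>5: print(cam,n,m.sum(),np.percentile(Q[m],[2,50,98],axis=0).round(4).tolist())
E
python3 chk.py; ls pics
```

```text
t 14.92 grasp [ 0.5854 -0.1774  0.2125] yaw 7.03 toolx [-1.e-04  5.e-04 -1.e+00] F [ 0.2  0.7 -1.4] w 0.13
 shift units tool [0.04 0.01 0.01] in target frame [0.04 0.01 0.01] turn x units -0.01
wrist frame 89 [[-0.042, -0.1278, 0.0755], [-0.0418, -0.1235, 0.1038], [-0.0415, -0.1184, 0.1278]]
wrist crown 193 [[-0.0219, -0.1278, 0.1856], [-0.0181, -0.1227, 0.1907], [-0.013, -0.1184, 0.1918]]
wrist fin 35 [[-0.0456, -0.1261, 0.0399], [-0.0419, -0.1236, 0.0412], [-0.0381, -0.1212, 0.0427]]
wrist ptr 115 [[-0.0458, -0.1348, 0.022], [-0.0355, -0.1236, 0.0227], [0.0368, -0.1122, 0.0424]]
wrist all 2457 [[-0.0418, -0.1402, 0.109], [-0.0111, -0.1234, 0.2122], [0.0068, -0.1067, 0.2281]]
scene frame 268 [[-0.0397, -0.129, 0.0767], [0.0043, -0.1265, 0.0908], [0.0379, -0.1179, 0.1286]]
scene crown 25 [[-0.0182, -0.1302, 0.1851], [0.0017, -0.1272, 0.188], [0.0155, -0.1199, 0.1913]]
scene fin 80 [[-0.0438, -0.1279, 0.0379], [-0.0022, -0.1248, 0.0421], [0.0428, -0.1188, 0.045]]
scene ptr 231 [[-0.0444, -0.1359, 0.0222], [0.0009, -0.1256, 0.0326], [0.0431, -0.1197, 0.0441]]
scene all 619 [[-0.0381, -0.1418, 0.0779], [0.0067, -0.1267, 0.135], [0.0375, -0.1101, 0.2282]]
s2.png
s3.png
s4.png
s5.png
scene1.png
scene_1496.png
t4.png
top1.png
w1.png
w4.png
wrist_1491.png
x.png
```

Hanger and fin agree along the rail (−0.1232 against −0.1236). I'll lower 1 mm, release, rise and check.

jog_arm(steps=[[0.03,0,0,0,0,0,255],[0,0,0,0,0,0,255],[0,0,0,0,0,0,110],[0,0,0,0,0,0,110],[0,0,0,0,0,0,110],[0,0,0,0,0,0,110],[0,0,0,0,0,0,110],[0,0,0,0,0,0,110],[-0.4,0,0,0,0,0,110],[-0.8,0,0,0,0,0,110],[-0.8,0,0,0,0,0,110],[-0.8,0,0,0,0,0,110],[0,0,0,0,0,0,110],[0,0,0,0,0,0,110]])

```text
time: 16.18
eef_pos: [0.5855, -0.1778, 0.4635]
ee_rot: [-0.469, 0.531, -0.468, -0.529]
ft_force: [0.0, 0.0, -0.1]
grip_width: 0.57
```

```bash
python3 chk.py; ls pics | grep scene_
python3 - <<'E'
from h import *
plan([.565,.331,.098],14.5)
E
```

```text
t 16.18 grasp [ 0.5861 -0.178   0.2831] yaw 7.02 toolx [ 0.0029 -0.0012 -1.    ] F [ 0.   0.  -0.1] w 0.57
 shift units tool [2.87 0.04 0.04] in target frame [2.87 0.03 0.04] turn x units -0.02
wrist frame 46 [[-0.0416, -0.1275, 0.074], [-0.0414, -0.1235, 0.1062], [-0.0412, -0.1185, 0.1263]]
wrist crown 93 [[-0.0217, -0.1274, 0.1875], [-0.0178, -0.1225, 0.1902], [-0.0136, -0.1186, 0.1914]]
wrist fin 20 [[-0.0449, -0.125, 0.0397], [-0.0419, -0.1227, 0.0409], [-0.0388, -0.1205, 0.0421]]
wrist ptr 84 [[-0.0456, -0.1346, 0.022], [-0.0337, -0.1235, 0.0225], [0.0333, -0.1123, 0.0419]]
wrist all 891 [[-0.0414, -0.1289, 0.0967], [-0.0135, -0.1235, 0.2027], [0.0079, -0.1174, 0.2273]]
scene frame 288 [[-0.041, -0.1296, 0.0768], [0.0025, -0.1266, 0.092], [0.0383, -0.1176, 0.1294]]
scene crown 34 [[-0.0228, -0.1294, 0.185], [0.0038, -0.1266, 0.1893], [0.0149, -0.1181, 0.1914]]
scene fin 82 [[-0.0436, -0.1279, 0.0381], [0.0005, -0.1244, 0.0418], [0.0436, -0.1192, 0.0452]]
scene ptr 230 [[-0.0449, -0.1356, 0.0222], [0.0031, -0.1256, 0.0314], [0.0437, -0.1197, 0.0441]]
scene all 608 [[-0.0382, -0.1303, 0.0782], [0.0026, -0.1268, 0.133], [0.0379, -0.1175, 0.2276]]
scene_1496.png
scene_1623.png
t 16.28 grasp [ 0.5849 -0.1775  0.2807] yaw 7.02 toolx [-1.5e-03  8.0e-04 -1.0e+00] F [-0.4  0.  -0.1] w 0.567
 shift units tool [ 7.33 -1.7  20.28] in target frame [ 7.31 -4.32 19.89] turn x units -1.5
```

jog_arm(steps=[[0,0,0,-0.75,0,0,110],[0,0,0,-0.75,0,0,110],[0,-0.1,0.5,0,0,0,110],[0,-0.2,0.95,0,0,0,110],[0,-0.2,0.95,0,0,0,110],[0,-0.2,0.95,0,0,0,110],[0,-0.2,0.95,0,0,0,110],[0,-0.2,0.95,0,0,0,110],[0,-0.2,0.95,0,0,0,110],[0,-0.2,0.95,0,0,0,110],[0,-0.2,0.95,0,0,0,110],[0,-0.2,0.95,0,0,0,110],[0,-0.2,0.95,0,0,0,110],[0,-0.2,0.95,0,0,0,110],[0,-0.2,0.95,0,0,0,110],[0,-0.2,0.95,0,0,0,110],[0,-0.2,0.95,0,0,0,110],[0,-0.2,0.95,0,0,0,110],[0,-0.2,0.95,0,0,0,110],[0,-0.2,0.95,0,0,0,110]])

```text
time: 17.95
eef_pos: [0.5648, 0.249, 0.461]
ee_rot: [0.433, -0.558, 0.434, 0.56]
ft_force: [0.1, -0.4, -0.0]
grip_width: 0.57
```

jog_arm(steps=[[0.6,-0.2,0.95,0,0,0,110],[0.6,-0.2,0.95,0,0,0,110],[0.6,-0.2,0.95,0,0,0,110],[0.5,-0.02,0.34,0,0,0,110],[0,0,0,0,0,0,110],[0,0,0,0,0,0,110]])

```text
time: 18.45
eef_pos: [0.5602, 0.3282, 0.4033]
ee_rot: [0.431, -0.559, 0.434, 0.56]
ft_force: [0.8, -0.0, 0.7]
grip_width: 0.572
```

Run:
```python
from h import *
snap('wrist','w7')
X,p=cloud('wrist');x,y,z=X[...,0],X[...,1],X[...,2]
m=(abs(x-.56)<.05)&(abs(y-.33)<.04)&(z>.1)&(z<.116)
print(m.sum(),cv2.minAreaRect((X[m][:,:2]*1000).astype(np.float32)),np.median(z[m]))
c=cv2.minAreaRect((X[m][:,:2]).astype(np.float32))[0]
plan([c[0],c[1],.098],14.5)
```

```text
201 ((565.7131958007812, 332.0272216796875), (16.573122024536133, 13.154624938964844), 13.95195198059082) 0.1089749557776889
t 18.5 grasp [0.5606 0.3274 0.2242] yaw 14.49 toolx [-6.0e-04 -1.2e-03 -1.0e+00] F [-0.6  0.1 -0.4] w 0.567
 shift units tool [ 5.05 -0.25  0.13] in target frame [ 5.05 -0.25  0.13] turn x units -0.0
```

jog_arm(steps=[[0.85,-0.25,0.13,0,0,0,110],[0.84,0,0,0,0,0,110],[0.84,0,0,0,0,0,110],[0.84,0,0,0,0,0,110],[0.84,0,0,0,0,0,110],[0.84,0,0,0,0,0,110],[0,0,0,0,0,0,255],[0,0,0,0,0,0,255],[0,0,0,0,0,0,255],[0,0,0,0,0,0,255],[0,0,0,0,0,0,255],[0,0,0,0,0,0,255],[0,0,0,0,0,0,255],[0,0,0,0,0,0,255],[0,0,0,0,0,0,255],[0,0,0,0,0,0,255]])

```text
time: 19.83
eef_pos: [0.5665, 0.3326, 0.2797]
ee_rot: [-0.433, 0.56, -0.432, -0.559]
ft_force: [0.6, -2.0, 5.4]
grip_width: 0.146
```

jog_arm(steps=[[0,0.25,0,0,0,0,255],[0,0.25,0,0,0,0,255],[0,0.25,0,0,0,0,255],[0,0.25,0,0,0,0,255],[0,0.25,0,0,0,0,255],[0,0.25,0,0,0,0,255],[0,0.2,0,0,0,0,255],[0,0.05,0,0,0,0,255],[0,0,0,0,0,0,255],[0,0,0,0,0,0,255]])

```text
time: 20.67
eef_pos: [0.524, 0.3214, 0.2796]
ee_rot: [-0.433, 0.56, -0.432, -0.558]
ft_force: [1.6, -4.5, 7.4]
grip_width: 0.148
```

jog_arm(steps=[[0,0.04,0,0,0,0,255],[0,0.04,0,0,0,0,255],[0,0,0,0,0,0,255],[0,0,0,0,0,0,255]])

```text
time: 21.0
eef_pos: [0.5227, 0.321, 0.2797]
ee_rot: [-0.433, 0.561, -0.432, -0.558]
ft_force: [2.8, -3.6, 5.7]
grip_width: 0.147
```

jog_arm(steps=[[0,0.04,0,0,0,0,255],[0,0,0,0,0,0,255],[0,0,0,0,0,0,255]])

```text
time: 21.25
eef_pos: [0.5223, 0.3209, 0.2797]
ee_rot: [-0.434, 0.561, -0.431, -0.558]
ft_force: [5.0, -3.3, 4.2]
grip_width: 0.144
```

jog_arm(steps=[[0,0.05,0,0,0,0,255],[0,0,0,0,0,0,255],[0,0,0,0,0,0,255]])

```text
time: 21.5
eef_pos: [0.5218, 0.3208, 0.2797]
ee_rot: [-0.435, 0.561, -0.431, -0.557]
ft_force: [6.2, -2.9, 3.1]
grip_width: 0.146
```

jog_arm(steps=[[0,0,0,0,0,0,110],[0,0,0,0,0,0,110],[0,0,0,0,0,0,110],[0,0,0,0,0,0,110],[0,0,0,0,0,0,110],[-0.5,0,0,0,0,0,110],[-0.9,0,0,0,0,0,110],[-0.9,0,0,0,0,0,110],[-0.9,0,0,0,0,0,110],[-0.9,0,0,0,0,0,110],[-0.9,0,0,0,0,0,110],[0,0,0,0,0,0,110],[0,0,0,0,0,0,110]])

```text
time: 22.58
eef_pos: [0.5195, 0.3211, 0.4043]
ee_rot: [-0.434, 0.56, -0.432, -0.559]
ft_force: [0.0, 1.0, -0.5]
grip_width: 0.57
```

```bash
python3 - <<'E'
from h import *
snap('wrist','w8')
X,p=cloud('wrist');x,y,z=X[...,0],X[...,1],X[...,2]
m=(abs(x-.53)<.05)&(abs(y-.32)<.04)&(z>.1)&(z<.116)
k=cv2.minAreaRect((X[m][:,:2]*1000).astype(np.float32));print('knob',m.sum(),k)
m=(abs(x-.47)<.13)&(abs(y-.3)<.08)&(z>.058)&(z<.068)
b=cv2.minAreaRect((X[m][:,:2]*1000).astype(np.float32));print('block',b)
print('knob to block centre (60 when home):',np.hypot(*np.subtract(k[0],b[0])))
E
python3 chk.py; ls pics | grep scene_; python3 -c "
from h import *
snap('top','t9')
for n in ['round_tag','bottle','cards','tape','jar','mug','spatula']: print(n,[np.round(q['xyz'],3).tolist() for q in r.look_for(n,'top')[:1]])"
```

```text
knob 201 ((521.4938354492188, 320.19537353515625), (15.174358367919922, 13.062891006469727), 14.455577850341797)
block ((463.953125, 304.8614196777344), (170.9116668701172, 70.75057983398438), 14.969731330871582)
knob to block centre (60 when home): 59.54883290126159
t 22.63 grasp [0.5191 0.3209 0.2225] yaw 14.52 toolx [-6.e-04 -0.e+00 -1.e+00] F [-0.3  0.2  0. ] w 0.564
 shift units tool [  0.44   2.44 -19.95] in target frame [  0.44  -0.16 -20.1 ] turn x units 1.48
scene frame 284 [[-0.0407, -0.1293, 0.0763], [0.0028, -0.1265, 0.092], [0.0383, -0.1176, 0.1287]]
scene crown 31 [[-0.0212, -0.1294, 0.1854], [0.0008, -0.1268, 0.1887], [0.0162, -0.1194, 0.1919]]
scene fin 80 [[-0.0447, -0.1272, 0.0379], [0.0006, -0.1247, 0.0418], [0.0431, -0.1195, 0.0455]]
scene ptr 217 [[-0.0444, -0.1345, 0.0222], [0.0014, -0.1255, 0.0328], [0.0436, -0.1194, 0.044]]
scene all 605 [[-0.0393, -0.1315, 0.0771], [0.0026, -0.1266, 0.133], [0.0379, -0.1177, 0.2278]]
scene_1496.png
scene_1623.png
scene_2268.png
round_tag [[0.598, -0.331, 0.161]]
bottle [[0.277, 0.234, 0.101]]
cards [[0.368, -0.035, 0.029]]
tape [[0.732, 0.174, 0.023]]
jar [[0.356, 0.109, 0.06]]
mug [[0.34, -0.41, 0.04]]
spatula [[0.366, -0.268, 0.0]]
```

The keeper is home, and the hanger and bystanders are where they should be. One last look before handing in.

View pics/scene_2268.png

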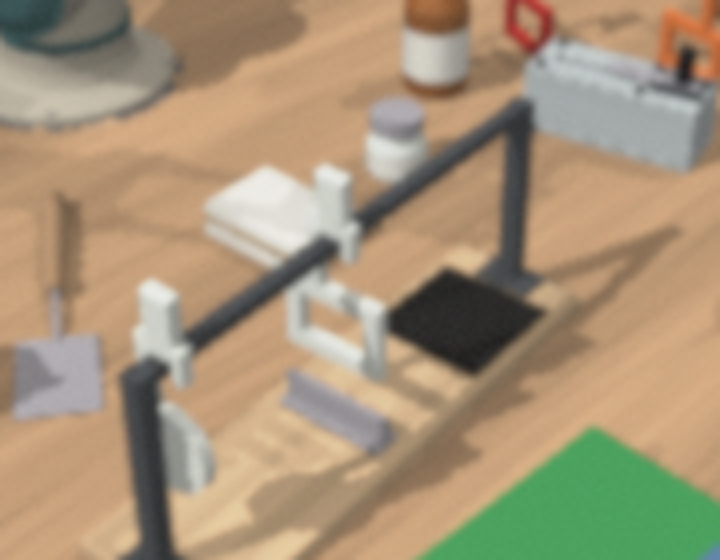

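```bash
python3 -c "
from plant import r
print(r.sign_off())"
```

```text
the job is handed in; nothing more can be done
None
```

The job is done and handed in at about 23 s on the robot's clock. I opened the keeper by about 43 mm and lifted the hanger out. I hooked it onto the rail above the pad, about 25 mm from the pad's middle. Then I slid it to the pointer without lifting it, let go, and pushed the keeper home.

Last checks before handing in:
- **Hanger:** it hangs upright on the rail at (335,270) in the final picture. Its middle is within about 2 mm of the pointer's fin along the rail and about 1 mm off centre across it.
- **Keeper:** the knob measured 59.5 mm from the block's centre, where fully home is 60 mm, so it is home to within measuring error.
- **Round tag and bystanders:** all were found within about 3 mm of where they started.
- **Robot:** the gripper was open, clear of everything, with no contact force.

No check failed or disagreed by more than the measuring error. The final wrist view no longer showed the hanger, so its final position comes from the scene camera. The wrist camera had agreed on its position along the rail to about 1 mm just after release.

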